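# Slide a specimen plate under the clamp bridge

## Robot

A 6-joint arm with a two-finger parallel gripper is mounted at the origin on the work surface. World frame = base frame: x ahead of the robot, y to its left, z up, the work surface at z = 0. Lengths are in m, angles in rad, forces in N, time in s.
With the tool pointing down it reaches from about 0.35 to 0.8 m from the base axis. Payload 7.3 kg.
Tool frame: the origin (TCP) lies midway between the tips of the shut fingers; the grasp point (between the pads) lies 19 mm behind it; y points along the fingers, x is the direction in which the jaws open and shut, and the axes are right-handed (so a half turn about y gives the same grasp; the last joint's range is limited). The gripper opens to 85 mm and grips with 20 to 120 N. Pads are 22 mm wide; open, the fingers measure 114 mm over their backs; the gripper's body (76 mm by 85 mm) begins 54 mm behind the grasp point. The pads swing forward as they close: fully open they stand 13 mm farther back than shut.
Start: joints at [1.012, 0.342, 1.524, -0, 1.275, -0.146], TCP at [0.211, 0.481, 0.196] pointing down, gripper open.
Joint ranges: [-2.53, 2.53], [-0.77, 2.02], [0.04, 2.7], [-1, 4.14], [0.28, 2.66], [-3.11, 3.11]. Speed limits (rad/s): [2.57, 2.57, 3.14, 3.14, 3.14, 3.14].

## Interface

Orientations are given as a rotation vector (axis times angle).
In Python, from plant import bot, command_gripper, cams gives the robot as it stands. Calls block until the motion is done:
- bot.reach(position, orientation): joint-space move of the TCP to a pose.
- bot.line_to(position, max_speed=0.15, rot=None, force_limit=None): straight line of the TCP; rot=None keeps the orientation; max_speed is the mean speed in m/s. With force_limit (N) it stops when the force on the tool has changed by that much, and returns True; else False.
- bot.set_joints(angles): joint-space move.
- command_gripper(opening, force=None): opening from 0.0 (shut) to 1.0 (fully open); force is the grip in N (None keeps the last); returns when the fingers have stopped.
- bot.dwell(seconds).
- bot.solve_ik(position, orientation): joint angles nearest the present ones, or None.
- cams.snapshot(name): name is "scene" or "top" or "wrist"; returns a dict with "pixels" (420x560x3 uint8, red, green, blue), "intrinsics" (3x3 intrinsics, pixels), "dist" ([k1, k2, p1, p2, k3] as OpenCV has them; the pictures are not rectified), "world_from_camera" (4x4, takes a point from camera to world coordinates); the wrist camera has in their place "tool_from_camera" (4x4, takes a point from camera to tool coordinates, whose origin is the TCP and whose axes are the tool frame's). Camera axes: x right, y down, z forward; pixel columns grow to the right and rows downward; lengths in m; the calibration is good to about 2 mm. A picture is of the moment at which its call begins: read the wrist's pose just before it. There is no depth.
A pose or a line that the arm cannot do raises bot.IKError and nothing moves.
- bot.hand_in(): hands the job in, once; it reports no verdict.
Readings, each from a call of its own:
- bot.get_time_s(): time.
- bot.get_joint_pos(): joint angles.
- bot.get_qd(): joint speeds.
- bot.get_tau(): joint torques, N m.
- bot.get_eef_pos(): TCP position.
- bot.get_ee_rot(): TCP orientation.
- bot.get_wrist_force(): force on the tool from outside, world axes, zero at the start.
- bot.get_ft_torque(): the same for the moment, N m.
- bot.get_width(): opening from 0.0 (shut) to 1.0 (fully open).
Only numpy, scipy, OpenCV 4.12 (cv2) and the standard library are available. Lean on these libraries where they do the work, as an engineer would, in place of code of your own. Each camera call takes 0.05 s, during which the arm holds its last target.

## Task

Push the loose blue specimen plate along the steel tray with the fingertips, in under the low clamp bridge, until its leading edge rests squarely against the black back stop. Keep it flat on the tray all the way, never lifting or tipping it. Leave the vial, the spare thumbscrew and the black knob standing where they are, and finish with the hand clear.

Things in the scene. Friction and masses are not known exactly. Their poses are not given: they have to be found in the camera images.
- clamp_stage: Fixed specimen clamp on a brushed steel tray on the bench; place and heading vary. x = feed direction (the way the plate goes), z up; origin on the lane's centre line at bench height (z = 0). Tray top 12 mm above the bench, covering x -230 to 190 mm, y -200 to 200 mm. The bridge stands at x 75 to 111 mm, the back stop at x 140 mm.
- bridge (a point): Fixed point at the mouth of the aluminium bridge: its front face, underside of the bar, centre line (stage x 75 mm), stage axes. It lies 15.5 mm above the tray; bridge 36 mm deep, top 29.5 mm, two thumbscrews up to 53.5 mm above the tray; opening 108 mm wide between posts. Guides 12 mm tall flare it to 132 mm, 33 mm in front. A black side knob sticks out to stage y -98 mm.
- stop (a point): Fixed point at the foot of the black back stop's face, on the centre line and the tray's top (stage x 140 mm), stage axes. The stop is 22 mm tall and 130 mm wide; the plate's leading edge must rest against it.
- home (a point): Fixed point on the tray's top at stage x 80 mm, y 0, stage axes: where the plate's origin lies when the plate is fully home against the back stop. The plate's rear 55 mm then still stick out in front of the bridge.
- plate: Loose flat blue plate with a copper-coloured coupon on top: 120 mm long (x), 100 mm wide (y), 12 mm thick, 0.3 to 0.5 kg, sliding with friction. Origin at the centre of its underside, x to its leading edge. Starts flat on the tray, origin at stage x -110 to -50 mm, up to 20 mm off the centre line, turned up to 0.25 rad. Push it by its rear edge.
- vial: Bystander: small amber glass vial with white cap, standing on the tray, 24 mm diameter, 50 mm tall; origin at the centre of its underside, z up.
- thumbscrew: Bystander: spare steel thumbscrew standing on its 24 mm head on the tray, 36 mm tall; origin at the centre of its underside, z up.
- knob: Bystander: spare black clamp knob standing on the tray, 34 mm diameter, 30 mm tall; origin at the centre of its underside, z up. The three bystanders stand beside the lane, 145 to 170 mm from its centre line, and may swap places.
Not all that is in view belongs to the job. Of the things shaped like the plate, the blue one is meant.

How it is judged:
On the way:
1. the plate's leading edge is under the bridge, the plate flat on the tray (x of plate in the frame of home above -0.055 m and y of plate in the frame of home between -0.02 and 0.02 m and z of plate in the frame of home below 0.003 m), for 0.1 s.
At the end, for the whole second after the job is handed in: The plate lies flat and at rest on the tray under the bridge, its origin within 4 mm of home along the feed and 6 mm across it, turned no more than 0.05 rad from the feed direction; the vial, thumbscrew and knob stand upright within 20 mm of where they were (x of plate in the frame of home between -0.004 and 0.004 m and y of plate in the frame of home between -0.006 and 0.006 m and z of plate in the frame of home below 0.003 m and angle between the x axis of plate and the x axis of home, either way round below 0.05 rad and angle between plate's own z axis and vertical below 0.03 rad and linear speed of plate below 0.01 m/s and distance of each of vial, thumbscrew, knob from where it was at the start of the episode below 0.02 m and angle between each of vial, thumbscrew, knob's own z axis and vertical below 0.4 rad); the robot touches nothing.
It fails at once if the plate is lifted more than 6 mm off the tray (z of plate in the frame of home above 0.006 m).
It fails at once if the plate is tipped more than about 4 degrees (angle between plate's own z axis and vertical above 0.07 rad).
It fails at once if the vial is shifted more than 20 mm or knocked over (distance of vial from where it was at the start of the episode above 0.02 m or angle between vial's own z axis and vertical above 0.4 rad).
It fails at once if the thumbscrew is shifted more than 20 mm or knocked over (distance of thumbscrew from where it was at the start of the episode above 0.02 m or angle between thumbscrew's own z axis and vertical above 0.4 rad).
It fails at once if the knob is shifted more than 20 mm or knocked over (distance of knob from where it was at the start of the episode above 0.02 m or angle between knob's own z axis and vertical above 0.4 rad).
It also fails if it takes over 54 s, if anything falls off the work surface, if the arm or the gripper's body presses on something with over 40 N, if the wrist force passes 120 N, or if a joint passes its speed limit or range.

## Working session

There is one attempt and no reset: what is moved stays moved. The work goes in short steps, each a Python script; the robot and the scene stay as the last script left them, time stands still between calls to the robot, and variables do not carry over. Pictures are saved under pics/ and viewed, and the job is handed in when it is done.

```bash
mkdir -p pics; ls; python3 - <<'E'
from plant import bot, command_gripper, cams
import cv2
for n in("scene","top","wrist"):
    s=cams.snapshot(n); cv2.imwrite(f"pics/{n}0.png",s["pixels"][:,:,::-1]); print(n,s["intrinsics"].tolist(),s["dist"],s.get("world_from_camera",s.get("tool_from_camera")).tolist())
print(bot.get_time_s(),bot.get_eef_pos(),bot.get_ee_rot(),bot.get_width())
E
```

```text
pics
scene [[409.0576123879614, 0.0, 281.77768895101775], [0.0, 409.0576123879614, 212.71680765674455], [0.0, 0.0, 1.0]] [0.02174134 0.         0.         0.         0.        ] [[-0.047651227835721746, 0.8016277745081211, -0.595921363623511, 1.1212905259872314], [0.9987447193017089, 0.029016373374707742, -0.040829349041223185, 0.052810553659204874], [-0.015438463417666262, -0.5971188836516028, -0.8020041724542117, 0.8390047940919829], [0.0, 0.0, 0.0, 1.0]]
top [[518.9832325759024, 0.0, 275.40932623476186], [0.0, 518.9832325759024, 210.24786103098856], [0.0, 0.0, 1.0]] [-0.1251517  0.         0.         0.         0.       ] [[0.15993581180600863, -0.9670690720140844, 0.19798471167181253, 0.2696363029538383], [-0.9871115262260659, -0.15782142441521765, 0.026518536671516133, -0.014659760749199073], [0.005600972558386991, -0.19967425459825677, -0.9798463252760766, 1.3711633962642262], [0.0, 0.0, 0.0, 1.0]]
wrist [[317.7491318541898, 0.0, 274.05140652913764], [0.0, 317.7491318541898, 214.21376477696015], [0.0, 0.0, 1.0]] [-0.04272564  0.          0.          0.          0.        ] [[0.9999984493022732, 0.00028816868626118714, -0.001737340454763711, -0.0012680769648003576], [0.0017394510302034863, -0.31575165814268513, 0.948840273539365, -0.17750766627397982], [-0.00027514207425266714, -0.9488418241935543, -0.3157516697626251, 0.08175009993721938], [0.0, 0.0, 0.0, 1.0]]
0.15 [0.21044605 0.4806557  0.19540689] [-1.37715151 -0.89919149  0.90080765] 0.9974298694477967
```

View pics/scene0.png

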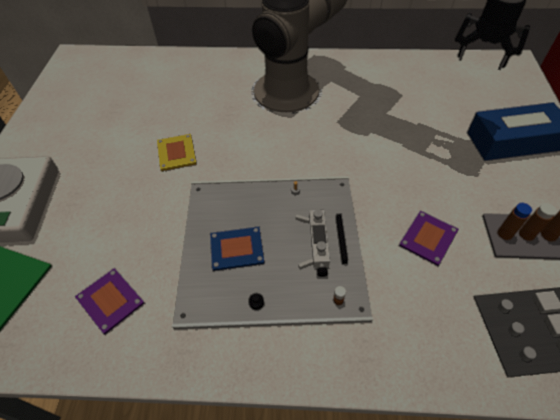

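View pics/top0.png

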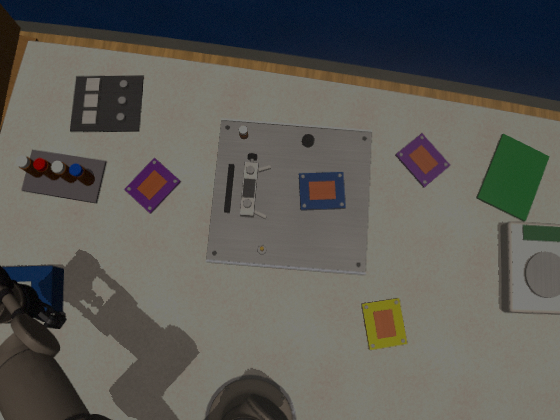

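View pics/wrist0.png

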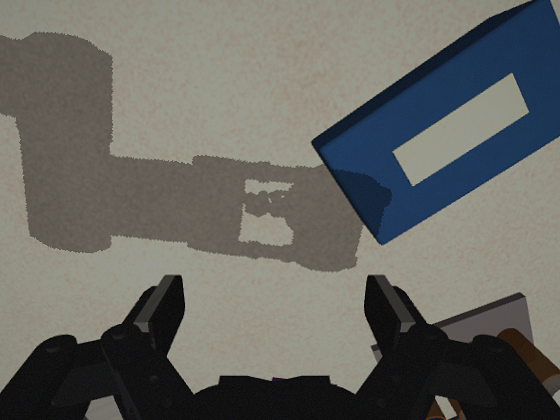

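The feed runs towards world +y (right in scene, left in top). The plate is at about (237,248) in scene and (322,190) in top. I'll enlarge both views.

```bash
python3 - <<'E'
import cv2
a=cv2.imread("pics/top0.png")[110:285,200:380]; cv2.imwrite("pics/topc.png",cv2.resize(cv2.convertScaleAbs(a,alpha=1.4),None,fx=4.4,fy=3.4*4.4/3.4*0.78 if 0 else 3.4,interpolation=cv2.INTER_CUBIC) if 0 else cv2.resize(cv2.convertScaleAbs(a,alpha=1.4),None,fx=3.4,fy=3.4,interpolation=cv2.INTER_CUBIC))
a=cv2.imread("pics/scene0.png")[170:335,165:380]; cv2.imwrite("pics/scenec.png",cv2.resize(cv2.convertScaleAbs(a,alpha=1.4),None,fx=3.6,fy=3.6,interpolation=cv2.INTER_CUBIC))
E
```

```text
(no output)
```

View pics/topc.png

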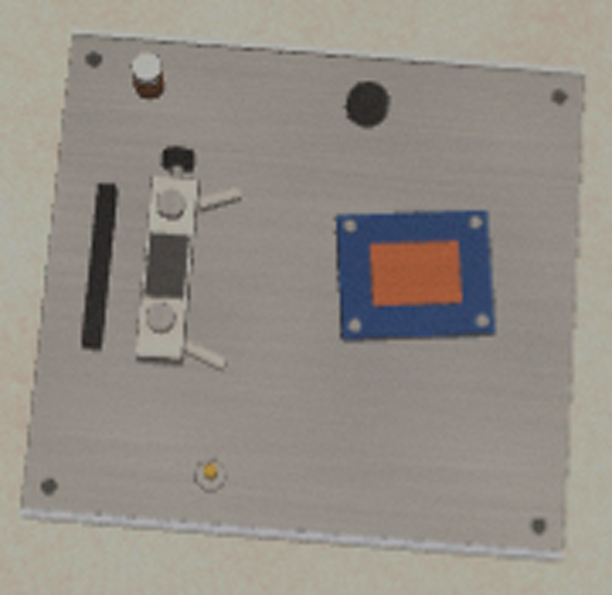

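View pics/scenec.png

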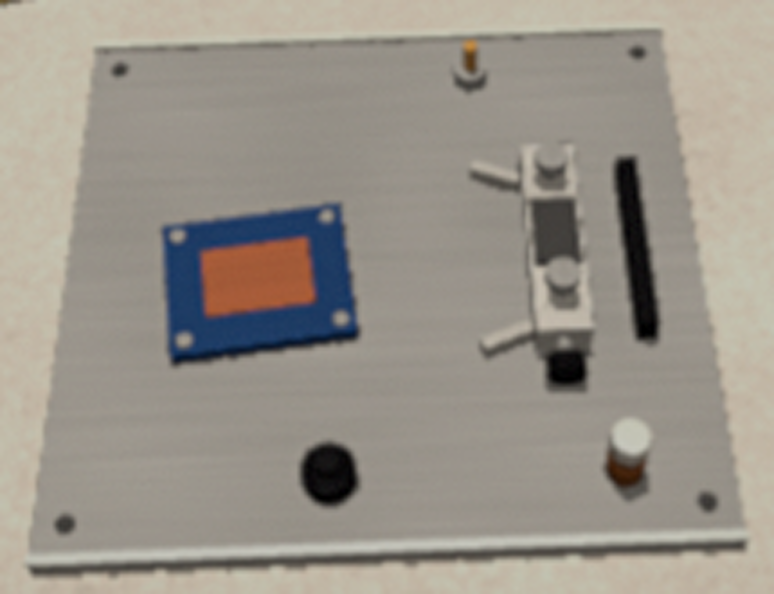

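```bash
cat > h.py <<'E'
import numpy as np, cv2
from scipy.optimize import least_squares
def proj(P,s,wfc):
    cfw=np.linalg.inv(wfc); r,_=cv2.Rodrigues(cfw[:3,:3])
    return cv2.projectPoints(np.asarray(P,float).reshape(-1,3),r,cfw[:3,3],s["intrinsics"],s["dist"])[0].reshape(-1,2)
def pts(xy,p,z):
    c,s=np.cos(p[2]),np.sin(p[2]); xy=np.asarray(xy,float)
    return np.c_[xy@np.array([[c,s],[-s,c]])+p[:2],np.full(len(xy),z)]
def fit(xy,z,obs,p0):
    # obs: list of (snap,wfc,pix[N,2])
    f=lambda p:np.concatenate([(proj(pts(xy,p,z),s,w)-px).ravel() for s,w,px in obs])
    r=least_squares(f,p0,x_scale=[.01,.01,.01],loss='soft_l1'); return r.x,f(r.x)
E
python3 - <<'E'
from plant import bot,cams
from h import *
np.set_printoptions(precision=4,suppress=True)
t=cams.snapshot("top");s=cams.snapshot("scene")
T=lambda a:np.array(a)/3.4+[200,110]-.35
S=lambda a:np.array(a)/3.6+[165,170]-.35
C=[(-.23,.2),(.19,.2),(.19,-.2),(-.23,-.2)]
ot=(t,t["world_from_camera"],T([(566,546),(22,510),(73,36),(584,73)])); os_=(s,s["world_from_camera"],S([(97,48),(661,31),(741,531),(35,554)]))
for o in([ot],[os_],[ot,os_]): print("stage",*fit(C,.012,o,[.5,0,1.57]))
P=[(.06,.05),(.06,-.05),(-.06,-.05),(-.06,.05)]
pt=(t,t["world_from_camera"],T([(342,340),(337,215),(488,211),(495,334)])); ps=(s,s["world_from_camera"],S([(340,205),(357,331),(172,352),(163,226)]))
for o in([pt],[ps],[pt,ps]): print("plate",*fit(P,.024,o,[.5,-.1,1.57]))
E
```

```text
stage [0.597  0.0072 1.6564] [-0.2739  2.4393  0.2803  1.0698 -0.0076 -2.6106  0.0083 -2.3174]
stage [0.5897 0.0089 1.6471] [ 0.3297 -2.4632 -0.2279 -2.6849  1.4649  0.3575 -2.1507  0.714 ]
stage [0.5922 0.0078 1.6515] [-1.1131  4.6025 -0.5965  2.432  -0.1352 -1.3494 -0.0498 -0.3486 -0.596
 -1.474  -0.9468 -2.2212  1.4113  1.0787 -2.545   2.302 ]
plate [ 0.6154 -0.0923  1.7642] [ 0.0679 -0.2652 -0.0507  0.1266 -0.1059  0.0346  0.0859  0.1025]
plate [ 0.618  -0.0904  1.7583] [ 0.4164 -0.6345  0.3785 -0.0477 -0.9768  1.0217 -0.0117 -0.3141]
plate [ 0.6164 -0.0914  1.7601] [-0.2726 -0.7849 -0.2348 -0.382  -0.2878 -0.2976 -0.2507 -0.2351  0.0345
 -1.2169  0.0483 -0.7181 -1.2459  0.4234 -0.3414 -0.832 ]
```

```bash
cat >> h.py <<'E'
from scipy.spatial.transform import Rotation as R
def rv(yaw,sg=1):  # sg=1: tool z = -feed (camera behind)
    ex=np.array([np.cos(yaw),np.sin(yaw),0]); y=np.array([0,0,-1.]); z=-sg*ex
    return R.from_matrix(np.c_[np.cross(y,z),y,z]).as_rotvec()
def s2w(p,st): return pts([p],st,0)[0,:2]
def wfc_wrist(s,pos,rot):
    M=np.eye(4);M[:3,:3]=R.from_rotvec(rot).as_matrix();M[:3,3]=pos
    return M@s["tool_from_camera"]
E
python3 - <<'E'
from plant import bot
from h import *
np.set_printoptions(precision=3,suppress=True)
st=[.594,.008,1.65]
for sg in(1,-1):
  for sx,z in((-.2,.03),(-.2,.3),(0.01,.03),(-.06,.3),(-.1,.35)):
    print(sg,sx,z,bot.solve_ik([*s2w((sx,0),st),z],rv(1.65,sg)))
E
```

```text
1 -0.2 0.03 [-0.424  0.706  1.386 -0.     1.05   2.638]
1 -0.2 0.3 [-0.424  0.522  0.961 -0.     1.659  2.638]
1 0.01 0.03 [-0.099  0.635  1.531 -0.     0.975  2.964]
1 -0.06 0.3 [-0.214  0.439  1.095 -0.     1.608  2.849]
1 -0.1 0.35 [-0.277  0.454  0.939 -0.     1.748  2.785]
-1 -0.2 0.03 [-0.424  0.706  1.386 -0.     1.05  -0.503]
-1 -0.2 0.3 [-0.424  0.522  0.961 -0.     1.659 -0.503]
-1 0.01 0.03 [-0.099  0.635  1.531 -0.     0.975 -0.178]
-1 -0.06 0.3 [-0.214  0.439  1.095 -0.     1.608 -0.293]
-1 -0.1 0.35 [-0.277  0.454  0.939 -0.     1.748 -0.356]
```

```bash
python3 - <<'E'
from plant import bot,cams
from h import *
st=[.594,.008,1.65]
bot.reach([*s2w((-.06,0),st),.36],rv(1.65))
p,r=bot.get_eef_pos(),bot.get_ee_rot()
s=cams.snapshot("wrist"); cv2.imwrite("pics/w1.png",cv2.resize(s["pixels"][:,:,::-1],None,fx=1.42,fy=1.42,interpolation=cv2.INTER_CUBIC)); cv2.imwrite("pics/w1raw.png",s["pixels"][:,:,::-1])
np.savez("w1.npz",p=p,r=r); print(bot.get_time_s(),p,r)
E
```

```text
2.8333 [ 0.59871327 -0.05121765  0.35987249] [-0.08807014  2.18065209 -2.18019936]
```

View pics/w1.png

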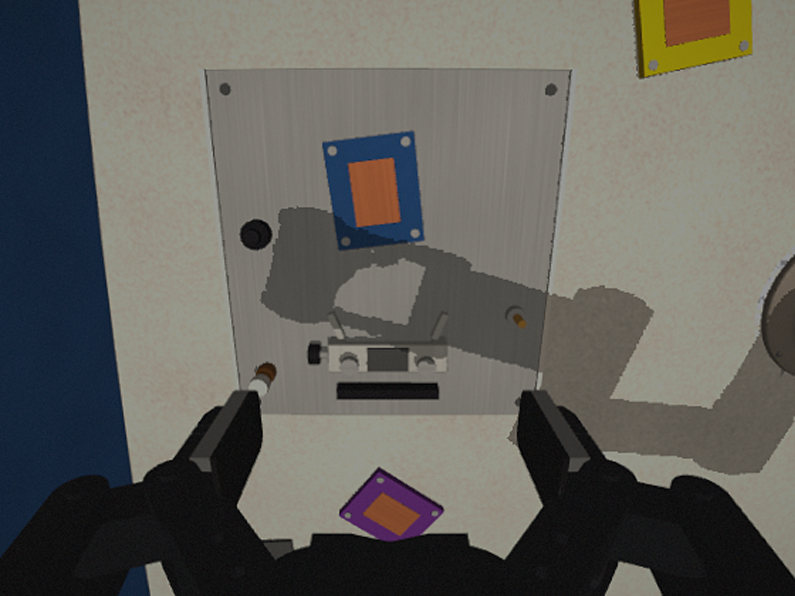

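The wrist view shows the whole stage: plate at (374,190), bridge at (388,358), stop at (388,391), vial, knob and thumbscrew beside the lane. I'll enlarge it.

```bash
python3 - <<'E'
import cv2
a=cv2.convertScaleAbs(cv2.imread("pics/w1raw.png"),alpha=1.5)
cv2.imwrite("pics/w1a.png",cv2.resize(a[205:300,200:335],None,fx=5.9,fy=5.9,interpolation=cv2.INTER_CUBIC))
cv2.imwrite("pics/w1b.png",cv2.resize(a[40:185,140:410],None,fx=2.9,fy=2.9,interpolation=cv2.INTER_CUBIC))
cv2.imwrite("pics/w1c.png",cv2.resize(a[85:185,215:310],None,fx=6,fy=6,interpolation=cv2.INTER_CUBIC))
E
```

```text
(no output)
```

View pics/w1a.png

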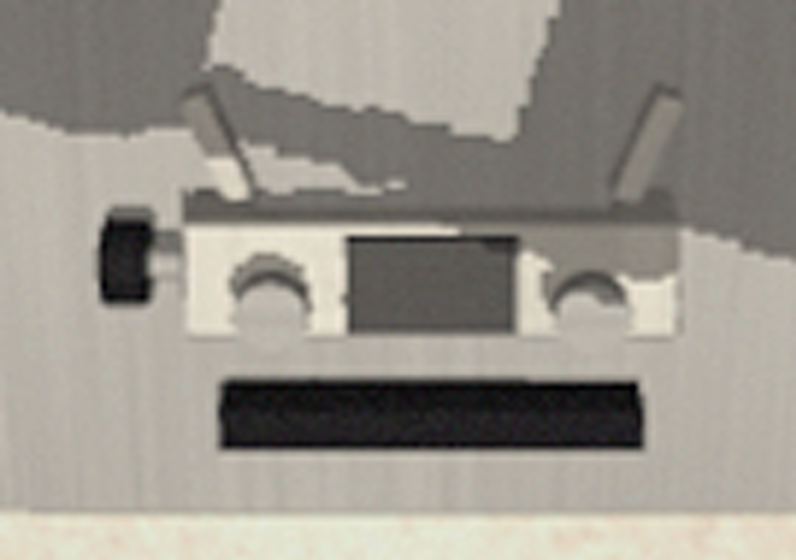

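View pics/w1b.png

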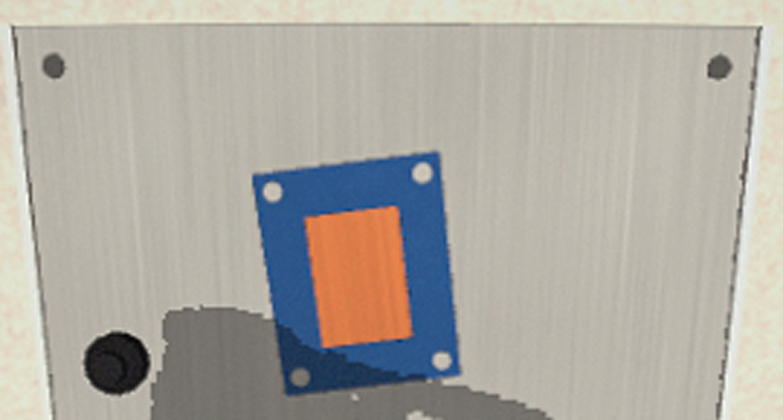

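View pics/w1c.png

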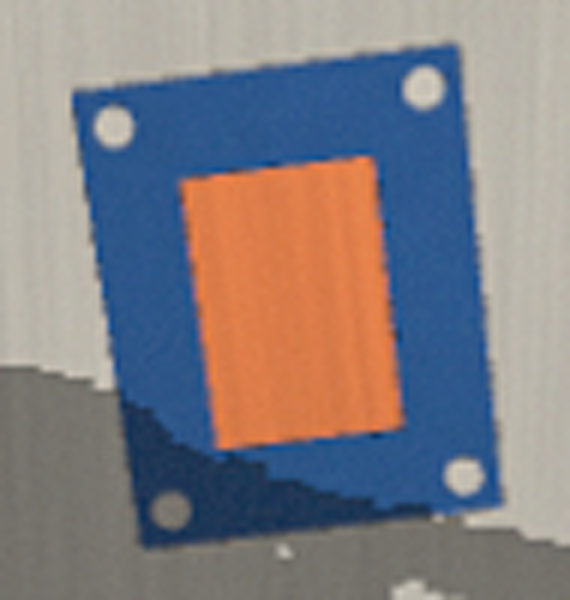

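```bash
cat > f.py <<'E'
from plant import bot,cams
from h import *
np.set_printoptions(precision=4,suppress=True)
d=np.load("w1.npz"); s=cams.snapshot("wrist"); w=wfc_wrist(s,d["p"],d["r"])
A=lambda a:np.array(a,float)/5.9+[200,205]-.42
B=lambda a:np.array(a,float)/2.9+[140,40]-.33
C=lambda a:np.array(a,float)/6+[215,85]-.42
def f(p,full=False):
    W,dz,dt=p[3],p[4],p[5]
    q=lambda xy,z:proj(pts(xy,p,z),s,w)
    e=[q([(-.23,-.2),(-.23,.2)],.012)-B([(12,27),(762,27)]),
       q([(.14,-.065),(.14,.065)],.012)-A([(221,381),(641,381)]),
       q([(.075,-W),(.075,W)],.0415)-A([(187,224),(679,224)]),
       (q([(.19,0)],.012)-A([(433,513)]))*[0,1],
       (q([(.111,-W),(.111,W)],.0415)-A([(187,335),(679,335)]))]
    return np.concatenate([x.ravel() for x in e])
r=least_squares(f,[.594,.008,1.65,.065,0,0],x_scale=.01,loss='soft_l1')
print("stage",r.x[:4],f(r.x).round(1))
P=[(.06,.05),(.06,-.05),(-.06,-.05),(-.06,.05)]
x,e=fit(P,.024,[(s,w,C([(502,508),(142,548),(73,92),(459,42)]))],[.616,-.09,1.76]); print("plate",x,e.round(1))
c,sn=np.cos(r.x[2]),np.sin(r.x[2]); dd=x[:2]-r.x[:2]; print("plate in stage",dd@[c,sn],dd@[-sn,c],x[2]-r.x[2])
E
python3 f.py
```

```text
stage [0.5943 0.0074 1.6506 0.0715] [-3.5 -0.5  2.7 -0.3  0.8 -0.4 -0.2 -0.5 -0.6  0.3  0.3  0.3 -0.   0.7
  0.3  0.6 -0.6  0.5]
plate [ 0.6167 -0.0924  1.7664] [ 0.5  0.1 -0.3  0.4 -0.5 -0.3  0.3 -0. ]
plate in stage -0.10120337370535666 -0.014455984974882636 0.11579449031356415
```

```bash
cat >> h.py <<'E'
ST=np.array([.5943,.0074,1.6506]); PL=np.array([.6167,-.0924,1.7664])
E
python3 - <<'E'
from plant import bot,cams,command_gripper
from h import *
command_gripper(.7); print(bot.get_width())
xy=s2w((-.088,0),PL)
bot.reach([*xy,.10],rv(PL[2]))
print(bot.get_time_s())
bot.line_to([*xy,.04],.06); f0=bot.get_wrist_force()
hit=bot.line_to([*xy,.002],.02,force_limit=4)
print(hit,bot.get_eef_pos(),f0,bot.get_wrist_force(),bot.get_time_s())
p,r=bot.get_eef_pos(),bot.get_ee_rot()
s=cams.snapshot("wrist"); cv2.imwrite("pics/w2.png",cv2.resize(s["pixels"][:,:,::-1],None,fx=1.42,fy=1.42))
s=cams.snapshot("scene"); cv2.imwrite("pics/s2.png",cv2.resize(cv2.convertScaleAbs(s["pixels"][170:335,165:380,::-1],alpha=1.3),None,fx=3.6,fy=3.6,interpolation=cv2.INTER_CUBIC))
E
```

```text
0.6987767547031248
4.3917
False [ 0.63387086 -0.17872846  0.00210726] [-0.50492409 -0.09020161 -0.28341368] [-0.69511346  0.36539677  0.51238537] 7.5917
```

View pics/w2.png

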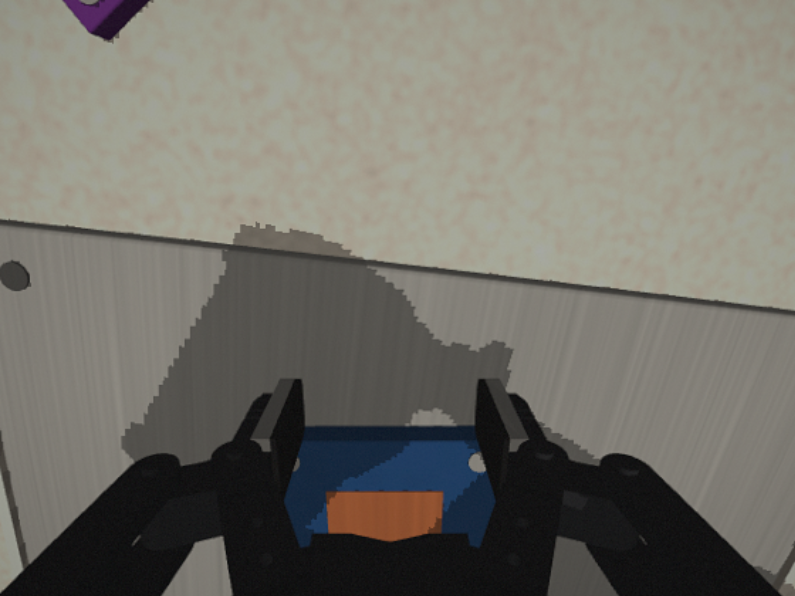

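View pics/s2.png

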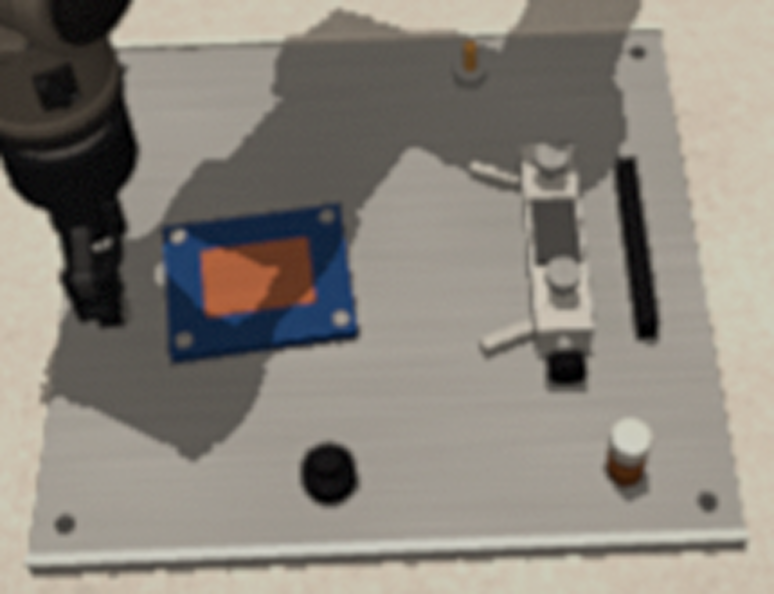

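No tray contact yet (the open fingers stand back, as expected). I'll feel further down.

```bash
python3 - <<'E'
from plant import bot
p=bot.get_eef_pos()
hit=bot.line_to([p[0],p[1],-.010],.015,force_limit=4)
print(hit,bot.get_eef_pos(),bot.get_wrist_force(),bot.get_time_s())
q=bot.get_eef_pos()
if hit: bot.line_to([p[0],p[1],q[2]+.004],.02); print(bot.get_eef_pos(),bot.get_wrist_force())
E
```

```text
False [ 0.63398471 -0.17880739 -0.00988698] [ 0.25758486 -0.44209036  0.96784484] 8.6417
```

```bash
python3 - <<'E'
from plant import bot,cams
from h import *
print(bot.get_eef_pos(),bot.get_wrist_force(),bot.get_width(),bot.get_tau())
s=cams.snapshot("scene"); cv2.imwrite("pics/s3.png",cv2.resize(cv2.convertScaleAbs(s["pixels"][190:300,165:285,::-1],alpha=1.5),None,fx=5.4,fy=5.4,interpolation=cv2.INTER_CUBIC))
p=bot.get_eef_pos(); 
ox=R.from_rotvec(bot.get_ee_rot()).apply([.03,0,0])
for q in(p,p+ox,p-ox):
  a=proj([q,[q[0],q[1],.012]],s,s["world_from_camera"]); print((a-[165,190])*5.4)
w=cams.snapshot("wrist"); cv2.imwrite("pics/w3.png",cv2.resize(cv2.convertScaleAbs(w["pixels"][240:400,130:430,::-1],alpha=2),None,fx=2.6,fy=2.6,interpolation=cv2.INTER_CUBIC))
E
```

```text
[ 0.63398471 -0.17880739 -0.00988698] [ 0.25758486 -0.44209036  0.96784484] 0.7006891531734175 [-1.38349762e-03 -6.02100778e+01 -2.08076155e+01 -8.49496405e-05
  1.33918595e-03 -5.28463545e-05]
[[190.93341387 369.55573967]
 [182.16113041 344.06814878]]
[[189.01122579 312.52526624]
 [180.35618397 286.47887956]]
[[192.91365637 428.71401069]
 [184.02039354 403.8428424 ]]
```

View pics/s3.png

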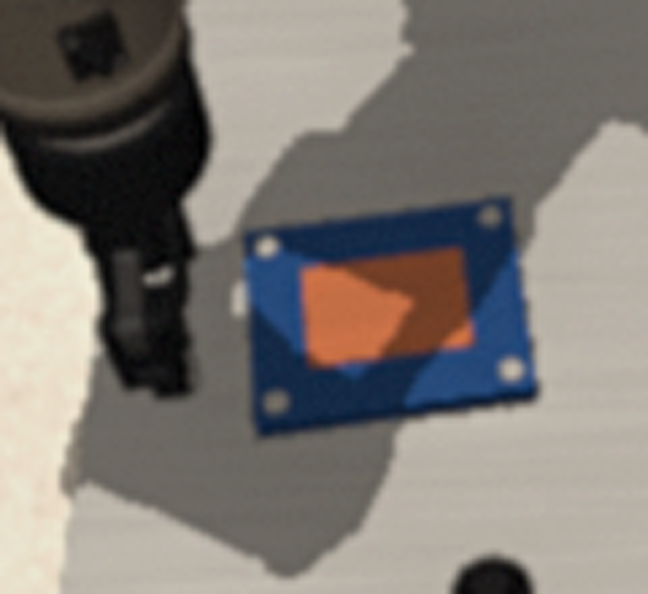

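View pics/w3.png

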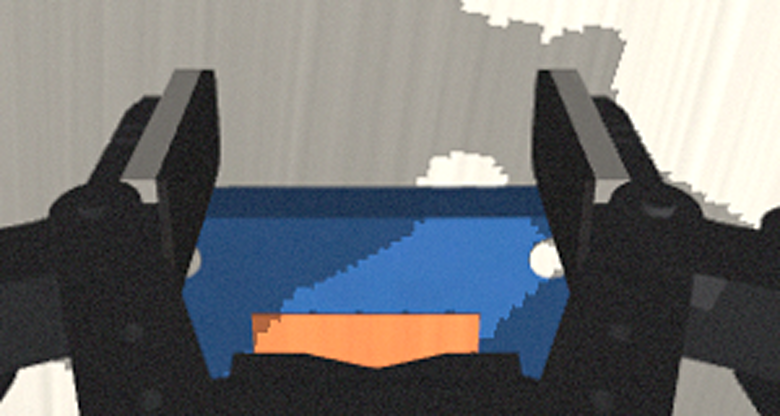

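```bash
python3 - <<'E'
from plant import bot
p=bot.get_eef_pos()
hit=bot.line_to([p[0],p[1],-.024],.012,force_limit=4)
print(hit,bot.get_eef_pos(),bot.get_wrist_force(),bot.get_time_s())
E
```

```text
False [ 0.63398645 -0.17882537 -0.02389689] [-0.31222276 -0.0114182   0.31215199] 10.0583
```

```bash
python3 - <<'E'
from plant import bot,cams
from h import *
s=cams.snapshot("scene"); cv2.imwrite("pics/s4.png",cv2.resize(cv2.convertScaleAbs(s["pixels"][190:300,165:285,::-1],alpha=1.5),None,fx=5.4,fy=5.4,interpolation=cv2.INTER_CUBIC))
w=cams.snapshot("wrist"); cv2.imwrite("pics/w4.png",cv2.resize(cv2.convertScaleAbs(w["pixels"][:,:,::-1],alpha=2),None,fx=1.42,fy=1.42,interpolation=cv2.INTER_CUBIC))
for y in(-.05,-.04,-.03,-.02,-.013,0):
  M=np.linalg.inv(w["tool_from_camera"]); 
  a=proj([[.03,y,.011],[-.03,y,.011],[.03,y,-.011]],w,w["tool_from_camera"]); print(y,(a*1.42).round().tolist())
print(bot.get_joint_pos())
E
```

```text
-0.05 [[479.0, 390.0], [291.0, 390.0], [475.0, 448.0]]
-0.04 [[474.0, 375.0], [297.0, 375.0], [470.0, 431.0]]
-0.03 [[469.0, 362.0], [303.0, 363.0], [465.0, 415.0]]
-0.02 [[464.0, 351.0], [307.0, 351.0], [461.0, 402.0]]
-0.013 [[462.0, 344.0], [310.0, 344.0], [459.0, 393.0]]
0 [[457.0, 331.0], [315.0, 332.0], [454.0, 378.0]]
[-3.91153681e-01  8.03269138e-01  1.35594465e+00  3.17419397e-06
  9.82195754e-01  2.55482859e+00]
```

View pics/s4.png

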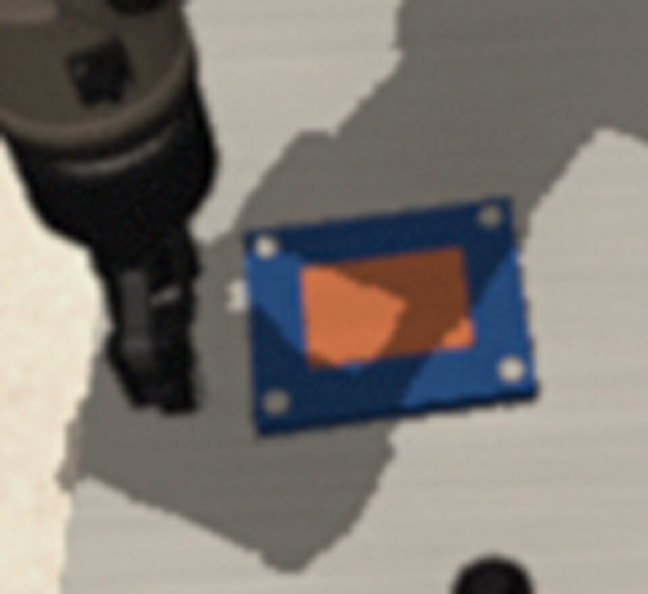

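View pics/w4.png

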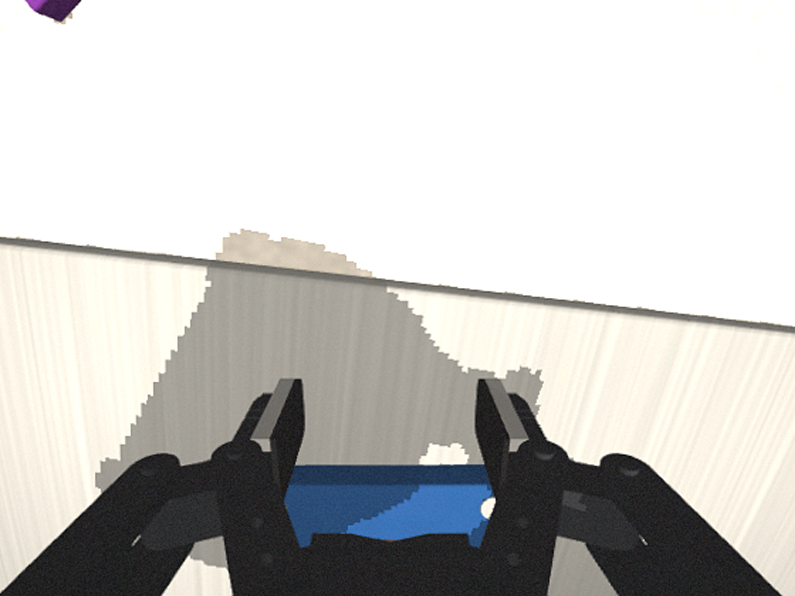

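The picture geometry puts the fingertips about 40 mm behind the reported TCP, at roughly z = 16 mm, still 4 mm above the tray. That fits feeling no contact, so I'll continue the gentle feel.

```bash
python3 - <<'E'
from plant import bot
p=bot.get_eef_pos()
hit=bot.line_to([p[0],p[1],-.036],.01,force_limit=4)
q=bot.get_eef_pos()
print(hit,q,bot.get_wrist_force(),bot.get_time_s())
if hit: bot.line_to([p[0],p[1],q[2]+.004],.02); print(bot.get_eef_pos(),bot.get_wrist_force())
E
```

```text
True [ 0.63395795 -0.17884675 -0.02833562] [-0.65729777 -0.08100376  4.53331885] 10.775
[ 0.63394482 -0.17880596 -0.02444777] [-0.9641668   0.31690997  0.37206888]
```

Tray contact came at z = −28.3 mm, and the tips now ride 4 mm above the tray. I'll push along a steered curve and stop short of the bridge to check.

```bash
cat >> h.py <<'E'
Z=-.0243
def tcp(x,y,a,off=.071):
    xy=s2w((x-off*np.cos(a),y-off*np.sin(a)),ST); return [*xy,Z],rv(ST[2]+a)
E
python3 - <<'E'
from plant import bot,cams
from h import *
np.set_printoptions(precision=3,suppress=True)
# integrate plate path
x,y,a=-.1012,-.0145,.1158
X=[-.1012,-.05,-.03,.016]; A=[.1158,.17,.17,0]
wp=[]; n=600; xs=np.linspace(-.1012,-.005,n); ys=[y]
for i in range(1,n):
    y+=np.tan(np.interp(xs[i],X,A))*(xs[i]-xs[i-1]); ys.append(y)
P=[(q,np.interp(q,xs,ys),np.interp(q,X,A)) for q in(-.1012,-.075,-.05,-.03,-.015,-.005)]
f0=bot.get_wrist_force()
for p in P:
    pos,r=tcp(*p); h=bot.line_to(pos,.04,rot=r,force_limit=15)
    print(np.array(p),h,bot.get_eef_pos(),bot.get_wrist_force()-f0)
    if h: break
print(bot.get_time_s())
for n in("scene","top"):
    s=cams.snapshot(n); b=s["pixels"][:,:,::-1]; b=b[170:335,165:380] if n=="scene" else b[110:285,200:380]
    cv2.imwrite(f"pics/{n}5.png",cv2.resize(cv2.convertScaleAbs(b,alpha=1.5),None,fx=3.6 if n=="scene" else 3.4,fy=3.6 if n=="scene" else 3.4,interpolation=cv2.INTER_CUBIC))
E
```

```text
[-0.101 -0.015  0.116] False [ 0.631 -0.162 -0.024] [ 0.164 -0.661  0.02 ]
[-0.075 -0.011  0.144] False [ 0.627 -0.135 -0.024] [ 0.641 -1.473 -0.708]
[-0.05  -0.007  0.17 ] False [ 0.623 -0.11  -0.024] [ 1.388  0.267 -0.36 ]
[-0.03  -0.004  0.17 ] False [ 0.618 -0.091 -0.024] [ 1.002 -0.969 -0.591]
[-0.015 -0.002  0.115] False [ 0.611 -0.077 -0.024] [ 1.806 -0.112  0.115]
[-0.005 -0.001  0.078] False [ 0.606 -0.067 -0.024] [ 1.204  0.361 -0.748]
14.95
```

View pics/scene5.png

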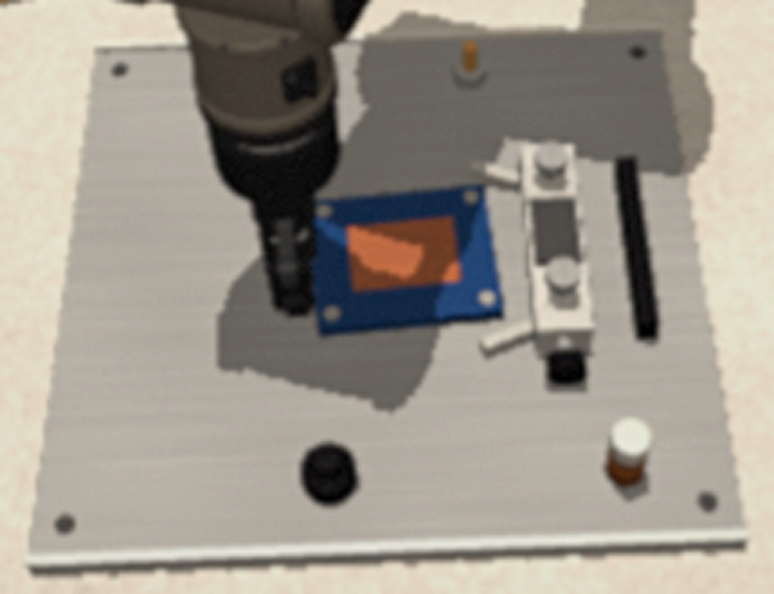

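View pics/top5.png

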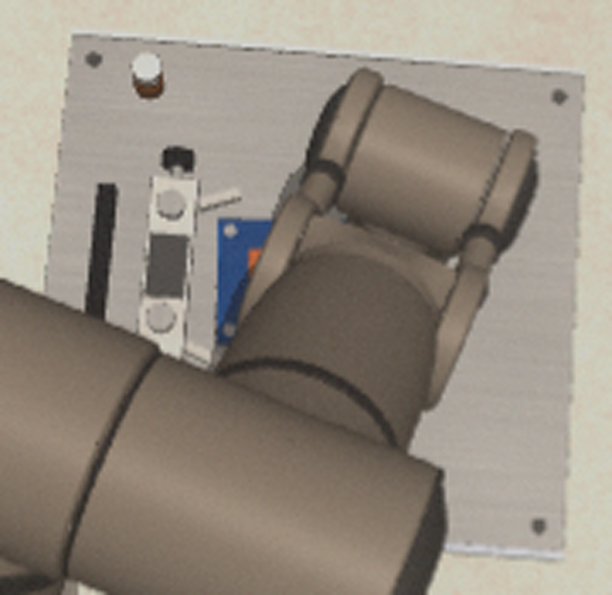

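```bash
python3 - <<'E'
import cv2
a=cv2.imread("pics/scene5.png")[170:350,290:520]; cv2.imwrite("pics/s5z.png",cv2.resize(a,None,fx=3.4,fy=3.2,interpolation=cv2.INTER_CUBIC))
a=cv2.imread("pics/scenec.png")[190:370,150:380]; cv2.imwrite("pics/s0z.png",cv2.resize(a,None,fx=3.4,fy=3.2,interpolation=cv2.INTER_CUBIC))
E
```

```text
(no output)
```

View pics/s5z.png

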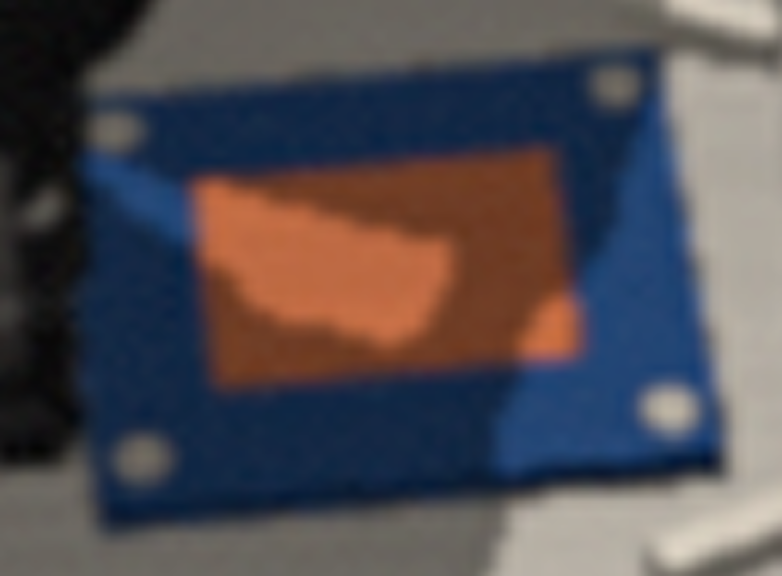

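View pics/s0z.png

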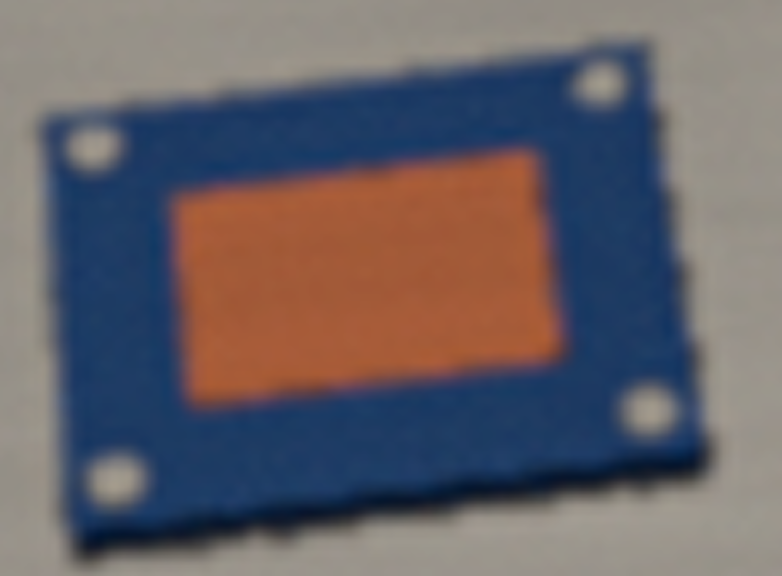

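```bash
python3 - <<'E'
from plant import bot,cams
from h import *
np.set_printoptions(precision=4,suppress=True)
s=cams.snapshot("scene"); w=s["world_from_camera"]
def D(a,off): return ((np.array(a,float)/[3.4,3.2]+off)/3.6)+[165,170]-.45
# order RL, FL, FR, RR
d0=D([(92,146),(598,83),(650,411),(115,480)],[150,190]); d5=D([(118,131),(615,87),(670,410),(143,460)],[290,170])
def dots(a,b): return [(-a,b),(a,b),(a,-b),(-a,-b)]
r=least_squares(lambda q:(proj(pts(dots(q[3],q[4]),q,.024),s,w)-d0).ravel(),[*PL,.05,.04],x_scale=.01); print(r.x,r.fun.round(2))
x,e=fit(dots(*r.x[3:]),.024,[(s,w,d5)],[.6,0,1.7]); print(x,e.round(2))
xc=x-(r.x[:3]-PL); c,sn=np.cos(ST[2]),np.sin(ST[2]); dd=xc[:2]-ST[:2]; print("plate in stage",dd@[c,sn],dd@[-sn,c],xc[2]-ST[2])
E
```

```text
[ 0.6176 -0.0913  1.7709  0.0499  0.0401] [ 0.02  0.06  0.14 -0.08 -0.15 -0.07  0.    0.09]
[0.5966 0.0031 1.7234] [-0.2   0.01  0.17 -0.08  0.    0.07  0.02 -0.01]
plate in stage -0.005442385291480506 -0.0010386401434027534 0.06837190268196358
```

The plate is within 1 mm and 0.01 rad of the plan (stage x −5.4 mm, y −1.0 mm, yaw 0.068). I'll straighten it, feed it in and press lightly on the stop.

```bash
python3 - <<'E'
from plant import bot,cams
from h import *
np.set_printoptions(precision=4,suppress=True)
f0=bot.get_wrist_force(); ok=True
for p,v,fl in(((.006,-.0004,.036),.03,12),((.018,0,0),.03,12),((.045,0,0),.03,12),((.073,0,0),.04,12),((.088,0,0),.012,7)):
    pos,r=tcp(*p); h=bot.line_to(pos,v,rot=r,force_limit=fl)
    q=bot.get_eef_pos(); c,sn=np.cos(ST[2]),np.sin(ST[2]); dd=q[:2]-ST[:2]
    print(p,h,"plate x est",dd@[c,sn]+.071,dd@[-sn,c],bot.get_wrist_force()-f0)
    if h: break
print(bot.get_time_s())
s=cams.snapshot("scene"); b=s["pixels"][170:335,165:380,::-1]
cv2.imwrite("pics/s6.png",cv2.resize(cv2.convertScaleAbs(b,alpha=1.5),None,fx=3.6,fy=3.6,interpolation=cv2.INTER_CUBIC))
E
```

```text
(0.006, -0.0004, 0.036) False plate x est 0.006538979206755044 -0.0028615931074527177 [-0.4299 -0.6433 -0.0882]
(0.018, 0, 0) False plate x est 0.01850950725210452 0.00011335591338796207 [ 0.9868 -0.1545  0.3168]
(0.045, 0, 0) False plate x est 0.045247015036408884 7.4322124543997956e-06 [-0.0587  0.5152 -0.2634]
(0.073, 0, 0) False plate x est 0.07336519587237508 7.562853428315014e-05 [0.7464 0.3052 0.093 ]
(0.088, 0, 0) True plate x est 0.08150347395203122 0.00017336187064862817 [ 1.0637 -1.6778  1.4832]
18.875
```

View pics/s6.png

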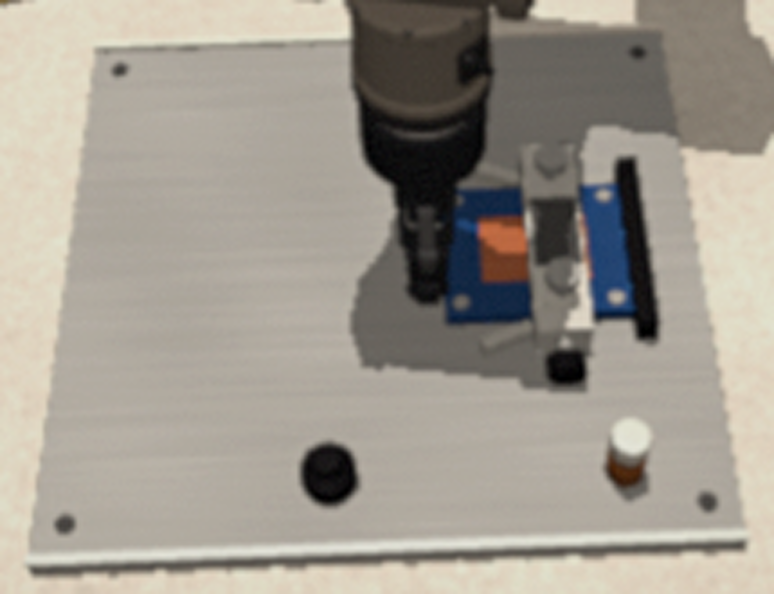

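The plate spans the bridge and meets the stop in the picture (leading edge about (630,185)–(640,315)). I'll do one slightly firmer press to square it, then back off and check.

```bash
python3 - <<'E'
from plant import bot,cams
from h import *
np.set_printoptions(precision=4,suppress=True)
c,sn=np.cos(ST[2]),np.sin(ST[2])
pos,r=tcp(.087,0,0); h=bot.line_to(pos,.01,rot=r,force_limit=12)
q=bot.get_eef_pos(); print(h,(q[:2]-ST[:2])@[c,sn]+.071,bot.get_wrist_force())
pos,r=tcp(.02,0,0); bot.line_to(pos,.08,rot=r)
pos[2]=.12; bot.line_to(pos,.12)
pos=[*s2w((-.02,0),ST),.30]; bot.line_to(pos,.15)
p,rr=bot.get_eef_pos(),bot.get_ee_rot(); s=cams.snapshot("wrist"); np.savez("w7.npz",p=p,r=rr)
cv2.imwrite("pics/w7raw.png",s["pixels"][:,:,::-1])
a=cv2.convertScaleAbs(s["pixels"][:,:,::-1],alpha=1.4)
cv2.imwrite("pics/w7.png",cv2.resize(a,None,fx=1.42,fy=1.42))
s=cams.snapshot("scene"); b=s["pixels"][170:335,165:380,::-1]
cv2.imwrite("pics/s7.png",cv2.resize(cv2.convertScaleAbs(b,alpha=1.5),None,fx=3.6,fy=3.6,interpolation=cv2.INTER_CUBIC))
print(bot.get_time_s())
E
```

```text
True 0.08137345200219225 [ 0.9576 -1.0299  1.437 ]
23.0167
```

View pics/w7.png

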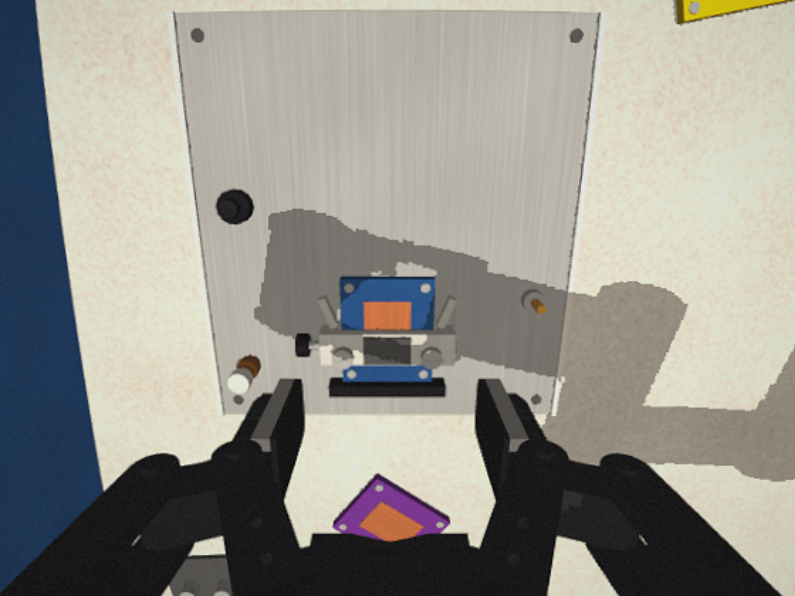

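View pics/s7.png

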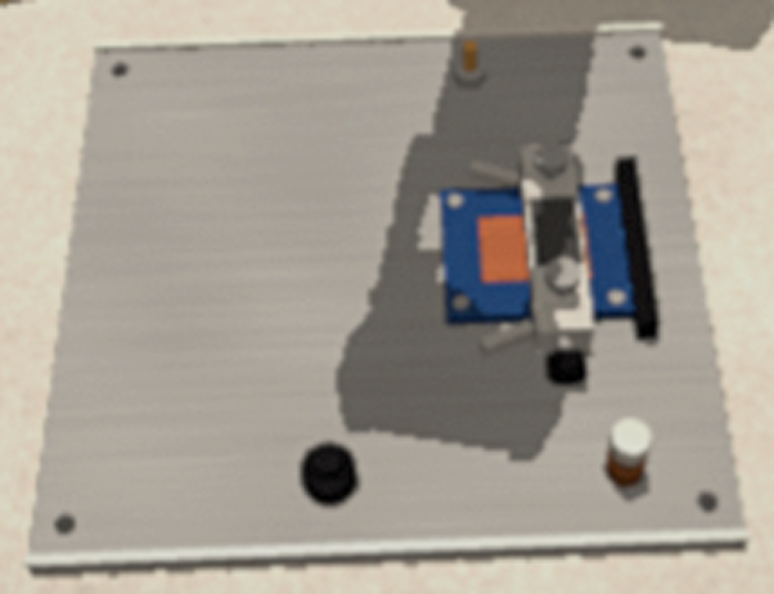

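```bash
python3 - <<'E'
import cv2
a=cv2.convertScaleAbs(cv2.imread("pics/w7raw.png"),alpha=1.8)
cv2.imwrite("pics/w7z.png",cv2.resize(a[190:285,205:330],None,fx=6,fy=6,interpolation=cv2.INTER_CUBIC))
E
```

```text
(no output)
```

View pics/w7z.png

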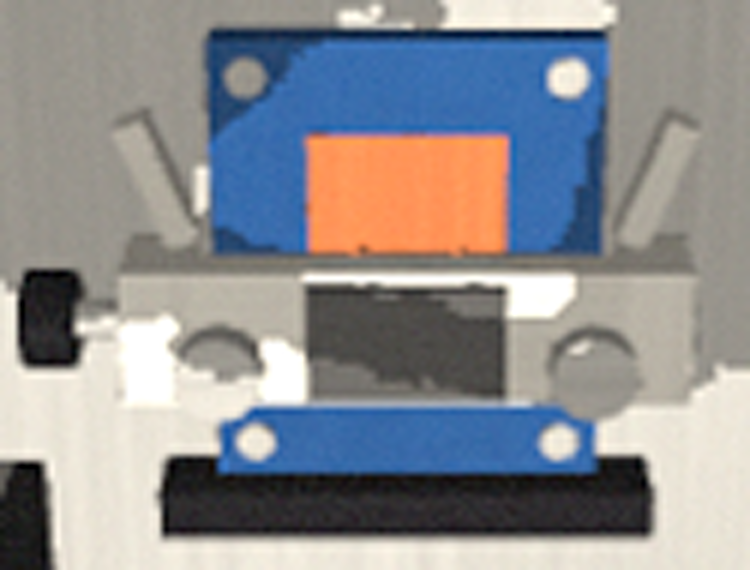

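```bash
python3 - <<'E'
from plant import bot,cams
from h import *
np.set_printoptions(precision=4,suppress=True)
d=np.load("w7.npz"); s=cams.snapshot("wrist"); w=wfc_wrist(s,d["p"],d["r"])
C=lambda a:np.array(a,float)/6+[205,190]-.42
a,b=.0499,.0401
x,e=fit([(-a,b),(a,b),(a,-b),(-a,-b)],.024,[(s,w,C([(568,78),(559,442),(256,442),(244,77)]))],[.594,.09,1.65])
def f(p):
    W=p[3]; q=lambda xy,z:proj(pts(xy,p,z),s,w)
    return np.r_[(q([(.14,-.065),(.14,.065)],.012)-C([(165,458),(648,458)])).ravel(),(q([(.075,-W),(.075,W),(.111,-W),(.111,W)],.0415)-C([(121,273),(694,273),(121,405),(694,405)])).ravel()]
r=least_squares(f,[*ST,.0715],x_scale=.01)
print(x,e.round(1),r.x,r.fun.round(1))
for S in(ST,r.x):
    c,sn=np.cos(S[2]),np.sin(S[2]); dd=x[:2]-S[:2]; print("plate rel home",dd@[c,sn]-.08,dd@[-sn,c],x[2]-S[2])
print(bot.get_wrist_force(),bot.get_time_s())
E
```

```text
[0.5881 0.0871 1.6504] [ 0.1 -0.   0.  -0.2 -0.1 -0.1  0.   0.2] [0.5941 0.0075 1.648  0.0714] [ 0.5 -0.5 -0.3 -0.5 -0.6  0.2  0.5  0.2  0.5  0.2 -0.7  0.3]
plate rel home -0.00010689938784487485 -0.00014762331915532464 -0.00015521693394582314
plate rel home -0.0002126946403788882 -0.00016327938983908295 0.002447465457394715
[ 0.3139 -1.2389  0.9777] 23.0667
```

The plate is within 0.3 mm and 0.003 rad of home, the bystanders haven't moved, and the hand is clear. Handing in.

```bash
python3 -c "
from plant import bot
bot.hand_in(); print(bot.get_time_s())"
```

```text
the job is handed in; nothing more can be done
the job is handed in; nothing more can be done
```

The blue plate is under the bridge with its leading edge square against the back stop, and I've handed the job in; no verdict was reported. I pushed it by its rear edge with two part-open fingertips along a steered curve. I pressed it lightly on the stop twice, then backed off and raised the hand clear.

- **Plate position:** a last wrist picture put it about 0.2 mm from home along the feed, 0.2 mm across, and turned no more than 0.003 rad. My estimate from the hand's position at stop contact was about 1.4 mm further in. I put that down to my guess at the fingertip width, and it is inside the 4 mm limit either way.
- **Bystanders:** the vial, thumbscrew and knob stand where they were in the before and after pictures. I compared these by eye only.
- **Time:** about 23 s of the 54 s allowed when I handed in.
- **Fingertips shorter than stated:** at 0.7 opening they touched the tray with the reported tool point about 40 mm below it, well beyond the 13 mm the brief allows for fully open fingers. I set the push height from that touch.
- **Tray edges:** they looked about 10 mm narrower than the stated 400 mm, so I located the stage mainly from the bridge and back stop.

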